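# Feel for the release notch of the test-block case

## Task

Unlatch the flat metal case. Put a fingertip on the raised block at the left end of the case's front rim (left as the robot sees it), sweep it to the right off the block and along the plain rim until it finds the notch, then press the catch in the notch fully down so that the lid springs ajar, and draw the finger clear. Do not touch the lid, and leave the things standing around the case where they are.

Things in the scene. Friction and masses are not known exactly. Their poses are not given: they have to be found in the camera images.
- case: Flat aluminium case, fixed to the bench, 220 mm deep (its x) by 320 mm wide (its y). Origin: centre of its underside, on the bench; z up; -x is its front, towards the robot; +y its left end as the robot sees it. Along its front runs a bare metal rim, 44 mm wide (case x -110 to -66 mm), with a raised block on each end (case y 75 to 160 and -160 to -75 mm).
- rim_mid (a point): Middle of the plain rim between the end blocks, on the line of its flat top, 58 mm above the bench (case x -88, y 0). The rim is rigid, 150 mm long along case y (from -75 to 75 mm), 44 mm wide, its top 2 mm lower than the blocks. It holds one notch, whose place is not reported: centre anywhere from case y -53 to 15 mm. Feel for it or look.
- end_block: Raised block at the left end of the rim, where the sweep starts: 44 mm (x) by 85 mm (y), rigid. Origin: centre of its underside, 30 mm below its flat top, which is 60 mm above the bench; axes as the case's.
- lid: Grey plastic lid with a dark panel, behind the rim, 174 by 318 mm, 8 mm thick, its top 67 mm above the bench when shut; its front edge is 22 mm behind the rim's centreline. Origin: on the hinge line, underside, at the case's back edge. As the catch goes down it opens by itself to 0.16 rad, its front edge rising 28 mm, and stays ajar.
- release_catch (a joint): Travel of the catch in the notch, m: 0 = up (start), 0.006 = fully down at its stop. It moves straight down, needs about 6 N and stays where left. The notch is 40 mm long along the rim, cut across its whole width, open above, in front and behind. The catch fills its floor, bare metal too, 8 mm below the plain rim's top (14 mm when down).
- spray_bottle_mid (a point): Bystander: closed bottle, 52 mm across, 160 mm tall, to the right of the case. Point: its centre half-way up.
- test_block_mid (a point): Bystander: loose steel disc, 60 mm across, 14 mm thick, lying in front of the case. Point: its centre.
- specimen_mid (a point): Bystander: black mounted specimen, a cylinder 32 mm across and 22 mm tall, in front of the case. Point: its centre.
- battery_mid (a point): Bystander: black tool battery, 75 by 50 by 30 mm with a 34 mm round stem up to 70 mm above the bench, to the left of the case. Point: on its centreline, 35 mm up.

How it is judged:
On the way, in this order (a step that is already met when the one before it is completed fails the run):
1. a fingertip rests on the raised block at the left end of the rim, the catch not yet pressed (contact force between the fingers and end_block above 0.3 N and value of joint release_catch below 0.001 m), for 0.05 s.
2. the fingertip has swept off the block on to the plain rim and touches it, the catch not yet pressed (contact force between the fingers and case above 0.3 N and contact force between the fingers and end_block below 0.1 N and value of joint release_catch below 0.001 m), for 0.05 s.
3. the finger presses the catch in the notch fully down (value of joint release_catch above 0.005 m and contact force between the fingers and case above 0.3 N), for 0.05 s.
At the end, for the whole second after the job is handed in: The catch is at least 4.8 mm of its 6 mm down, the lid stands ajar (tilted more than 0.12 rad) and at rest (value of joint release_catch above 0.0048 m and angle between lid's own z axis and vertical above 0.12 rad and angular speed of lid below 0.1 rad/s); the robot touches nothing.
It fails at once if the robot pushes on the lid (more than 4 N) (contact force between any of the fingers, the arm and lid above 4 N).
It fails at once if a thing standing around the case is moved more than 15 mm or lifted (distance of any of spray_bottle_mid, test_block_mid, specimen_mid, battery_mid from where it was at the start of the episode above 0.015 m).
It also fails if it takes over 54 s, if anything falls off the work surface, if the arm or the gripper's body presses on something with over 40 N, if the wrist force passes 120 N, or if a joint passes its speed limit or range.

## Robot

A 7-joint arm with a two-finger parallel gripper is mounted at the origin on the work surface. World frame = base frame: x ahead of the robot, y to its left, z up, the work surface at z = 0. Lengths are in m, angles in rad, forces in N, time in s.
With the tool pointing down it reaches from about 0.425 to 0.8 m from the base axis. Payload 8.3 kg.
Tool frame: the origin (TCP) lies between the finger pads; the fingertips stand 14 mm ahead of it and the grasp point (between the pads) lies 5 mm behind it; y points along the fingers, x is the direction in which the jaws open and shut, and the axes are right-handed (so a half turn about y gives the same grasp; the last joint's range is limited). The gripper opens to 85 mm and grips with 20 to 120 N. Pads are 22 mm wide; open, the fingers measure 114 mm over their backs; the gripper's body (76 mm by 85 mm) begins 54 mm behind the grasp point. The pads swing forward as they close: fully open they stand 13 mm farther back than shut.
Start: joints at [1.04, 0.383, 0.016, 1.37, -0.006, 1.388, -0.046], TCP at [0.282, -0.558, 0.245] pointing down, gripper open.
Joint ranges: [-2.95, 2.95], [-0.25, 2.06], [-1.52, 1.56], [0.18, 2.33], [-1.44, 4.58], [0.02, 2.06], [-3.01, 3.01]. Speed limits (rad/s): [2.39, 2.39, 3.01, 3.01, 3.14, 3.14, 3.14].

## Interface

Orientations are given as a rotation vector (axis times angle).
In Python, from rig import monitor, imaging, bot gives the robot as it stands.
- The arm moves only by the shell command python3 -m handwheel 'ROWS' [FORCE]. ROWS is JSON, a list of rows, each an object with "offset": the shift along the world's x, y, z in m, a list of three; "yaw": the turn about the world's z in rad; "fingers": the opening, from 0 (shut) to 1 (fully open). In form: [{"offset": [tx, ty, tz], "yaw": yaw, "fingers": fingers}, ...]. A call has 1 to 10 rows; each row shifts and turns the commanded pose from where the row before left it; what a row does not reach is not made up. A row lasts 1/12 s, in which the tool goes at most 41.7 mm and 7.16 degrees, less where a joint would pass 70% of its speed; a pose out of reach is approached as far as the arm can. A call is refused whole if a number of a shift passes 0.0417 or a number of a turn 0.125, either way. A call with a gripper value outside its range is refused whole. The fingers move at their own pace and stop on an object; FORCE is the grip in N (left out, the last holds). Time passes only in rows, so rows that do not move let the fingers close. It gives the time, the measured TCP pose, the force and the opening at its end, in the units of the state.
- monitor.read_state(): the state, without advancing time (a new reading comes with each control period).
- imaging.snapshot(name): name is "scene" or "side" or "wrist"; returns the picture (420x560x3 uint8, red, green, blue); there is no depth.
- imaging.get_calibration(name): a dict with "intrinsics" (3x3 intrinsics, pixels), "eye" and "rotation" of the camera in the world; the wrist camera has in their place "mount" (4x4, takes a point from camera to tool coordinates, whose origin is the TCP and whose axes are the tool frame's). Camera axes: x right, y up, looking along -z (the intrinsics and any distortion apply to the point x, -y, -z); pixel columns grow to the right and rows downward; lengths in m; the calibration is good to about 2 mm. A picture is of the moment at which its call begins: read the wrist's pose just before it. get_calibration takes no time and is no camera call.
- bot.hand_in(): hands the job in, once; it reports no verdict.
The state is a dict: "t": time; "joint_pos": joint angles; "qvel": joint speeds; "joint_efforts": joint torques, N m; "tcp_pos": TCP position; "eef_rot": TCP orientation; "ft_force": force on the tool from outside, world axes, zero at the start; "moment": the same for the moment, N m; "grip_width": opening from 0.0 (shut) to 1.0 (fully open).
Only numpy, scipy, OpenCV 4.12 (cv2) and the standard library are available. Lean on these libraries where they do the work, as an engineer would, in place of code of your own. Each camera call takes 0.05 s, during which the arm holds its last target.

## Working session

There is one attempt and no reset: what is moved stays moved. The work goes in short steps, Python scripts to look and compute and a shell command to move; the robot and the scene stay as the last step left them, time stands still between calls to the robot, and variables do not carry over. Pictures are saved under pics/ and viewed, and the job is handed in when it is done.

```bash
mkdir -p pics; ls; python3 - <<'E'
from rig import monitor, imaging, bot
import cv2
s=monitor.read_state()
print({k:(v if not hasattr(v,'round') else v) for k,v in s.items()})
for n in ("scene","side","wrist"):
    im=imaging.snapshot(n); cv2.imwrite(f"pics/{n}0.png",im[:,:,::-1]); print(n,imaging.get_calibration(n))
E
```

```text
pics
{'t': 0.0, 'joint_pos': array([ 1.04009621,  0.38423024,  0.01635578,  1.37119248, -0.00630486,
        1.38822671, -0.04650422]), 'qvel': array([-1.63114760e-04,  7.08098292e-05, -6.29377102e-05, -1.14160436e-03,
       -1.87237408e-03,  1.43360537e-03, -2.52099624e-05]), 'joint_efforts': array([ 4.20248953e-04, -6.27604222e+01,  8.44565034e-01, -3.71824551e+01,
        1.65181694e-02,  1.43609854e-02,  2.21693870e-05]), 'tcp_pos': array([ 0.28164345, -0.5573828 ,  0.2442663 ]), 'eef_rot': array([-1.393881  ,  0.85932904, -0.85650627]), 'ft_force': array([0.04328511, 0.31355586, 0.50354661]), 'moment': array([ 0.00759741, -0.01178048,  0.02274096]), 'grip_width': 1.0000127608887082}
scene {'intrinsics': array([[496.26722199,   0.        , 281.88862853],
       [  0.        , 496.26722199, 215.05204217],
       [  0.        ,   0.        ,   1.        ]]), 'eye': array([1.22457432, 0.42290177, 0.65708133]), 'rotation': array([0.54613289, 0.95248572, 1.92686301])}
side {'intrinsics': array([[384.19603686,   0.        , 281.63677475],
       [  0.        , 384.19603686, 210.4247512 ],
       [  0.        ,   0.        ,   1.        ]]), 'eye': array([0.45289949, 0.58659281, 0.58882118]), 'rotation': array([ 0.10896784, -1.20564288, -2.67558358])}
wrist {'intrinsics': array([[353.76652441,   0.        , 279.70958985],
       [  0.        , 353.76652441, 205.48316797],
       [  0.        ,   0.        ,   1.        ]]), 'mount': array([[ 9.99999605e-01, -4.97541985e-04,  7.35840989e-04,
         4.70011545e-04],
       [ 8.57407711e-04,  3.24230115e-01, -9.45977853e-01,
        -1.28262886e-01],
       [ 2.32081890e-04,  9.45978110e-01,  3.24230413e-01,
         8.36259558e-02],
       [ 0.00000000e+00,  0.00000000e+00,  0.00000000e+00,
         1.00000000e+00]])}
```

View pics/scene0.png

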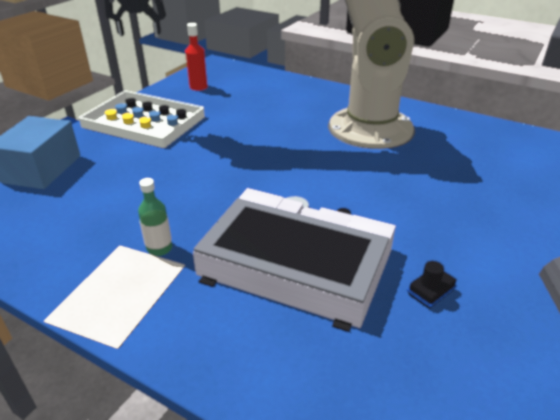

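View pics/side0.png

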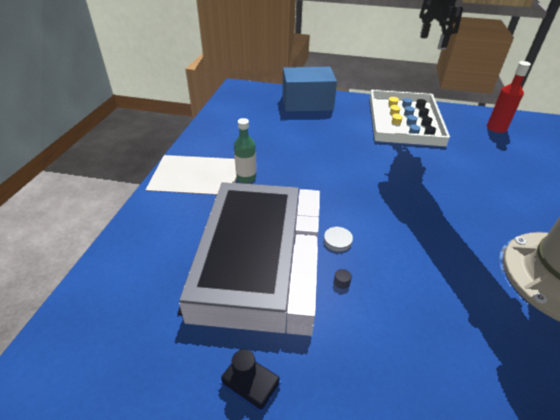

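View pics/wrist0.png

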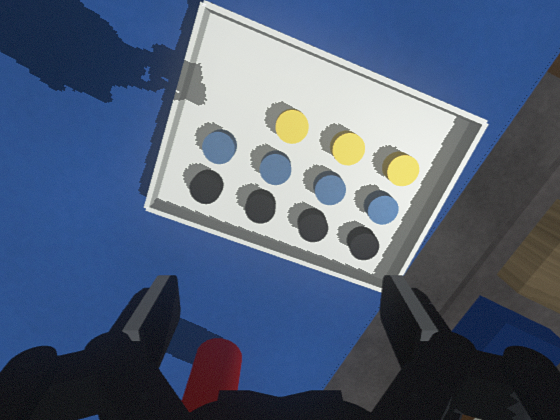

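The scene and side views show the case with its front rim facing the robot. In the side view the rim's right edge is near column 318, rows 190–330, and what may be the notch is around (308, 225). The disc is at (338, 238), the specimen at (343, 279) and the battery at (250, 375). I'll zoom in.

```bash
python3 - <<'E'
import cv2
a=cv2.imread('pics/side0.png')[170:350,170:370]; cv2.imwrite('pics/side_z.png',cv2.resize(a,None,fx=3.3,fy=3.3,interpolation=cv2.INTER_CUBIC))
a=cv2.imread('pics/scene0.png')[170:350,180:420]; cv2.imwrite('pics/scene_z.png',cv2.resize(a,None,fx=3.3,fy=3.3,interpolation=cv2.INTER_CUBIC))
E
```

```text
(no output)
```

View pics/side_z.png

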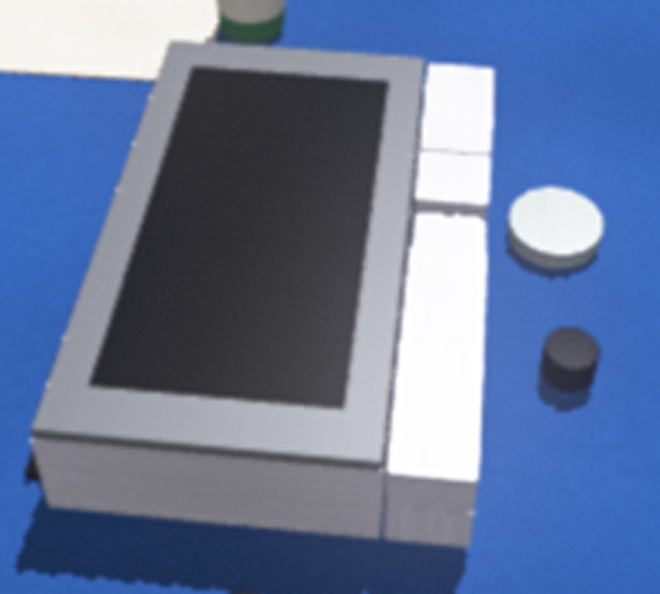

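View pics/scene_z.png

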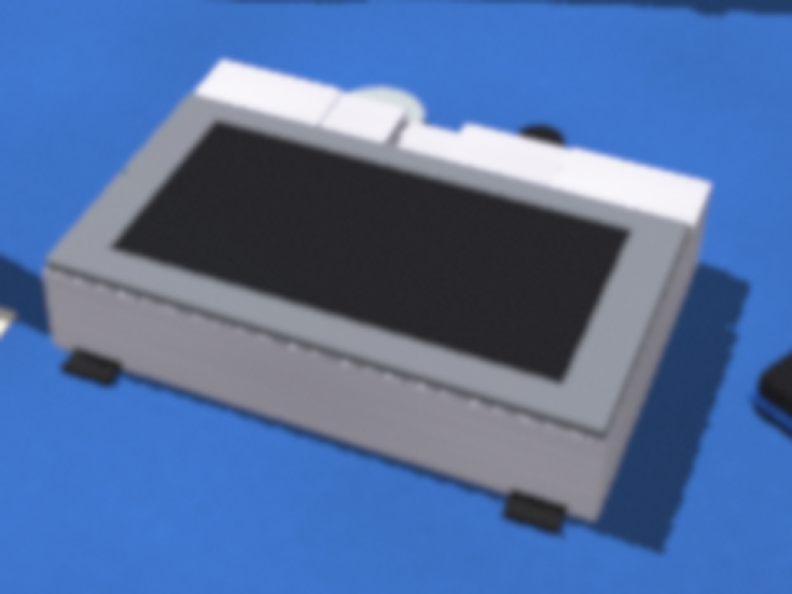

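```bash
cat > h.py <<'E'
import numpy as np
from scipy.spatial.transform import Rotation as R
from rig import imaging
def ray(n,uv):
    c=imaging.get_calibration(n); K=c['intrinsics']
    p=np.linalg.inv(K)@[uv[0],uv[1],1]; d=R.from_rotvec(c['rotation']).as_matrix()@[p[0],-p[1],-p[2]]
    return c['eye'],d
def onz(n,uv,z):
    e,d=ray(n,uv); return e+d*(z-e[2])/d[2]
E
python3 - <<'E'
from h import *
Z=3.3
S=lambda u,v:((u+.5)/Z-.5+170,(v+.5)/Z-.5+170)
C=lambda u,v:((u+.5)/Z-.5+180,(v+.5)/Z-.5+170)
pts=[('side',S,'blkR front',494,67,.06),('side',S,'blkL front',478,480,.06),('side',S,'lid BR',172,43,.067),('side',S,'lid FR',425,58,.067),('side',S,'lid FL',383,460,.067),('side',S,'lid BL',35,433,.067),
('side',S,'notch R',490,206,.058),('side',S,'blockR/rim',492,152,.059),('side',S,'disc',556,226,.014),('side',S,'spec',571,347,.022),
('scene',C,'blkR front',221,58,.06),('scene',C,'blkL front',711,184,.06),('scene',C,'lid FR',193,96,.067),('scene',C,'lid FL',686,226,.067),('scene',C,'lid BL',605,433,.067),('scene',C,'lid BR',46,262,.067),('scene',C,'notch R',408,107,.058),('scene',C,'notch L',463,124,.058),('scene',C,'rim/blkL',570,149,.06)]
P={}
for n,f,l,u,v,z in pts:
    P[n,l]=onz(n,f(u,v),z); print(n,l,P[n,l].round(4))
for n in('side','scene'):
    for a,b in(('blkR front','blkL front'),('lid FR','lid FL'),('lid BR','lid BL')):
        d=P[n,b]-P[n,a]; print(n,a,np.linalg.norm(d).round(4),np.degrees(np.arctan2(-d[0],d[1])).round(2))
for l,u,v,z in(('battery top',243,360,.07),): print(l,onz('side',(u,v),z))
print('battery scene',onz('scene',(433,270),.07)); print('bottle cap side',onz('side',(243,123),.16),onz('scene',(148,183),.16))
E
```

```text
side blkR front [ 0.5063 -0.0833  0.06  ]
side blkL front [0.4679 0.2353 0.06  ]
side lid BR [ 0.7203 -0.0489  0.067 ]
side lid FR [ 0.5518 -0.0731  0.067 ]
side lid FL [0.514  0.2393 0.067 ]
side lid BL [0.6826 0.2627 0.067 ]
side notch R [0.4898 0.0463 0.058 ]
side blockR/rim [ 4.955e-01 -2.000e-04  5.900e-02]
side disc [0.4494 0.0097 0.014 ]
side spec [0.4308 0.1117 0.022 ]
scene blkR front [ 0.5039 -0.0866  0.06  ]
scene blkL front [0.4683 0.233  0.06  ]
scene lid FR [ 0.5561 -0.0724  0.067 ]
scene lid FL [0.5202 0.2363 0.067 ]
scene lid BL [0.6875 0.2585 0.067 ]
scene lid BR [ 0.7253 -0.0534  0.067 ]
scene notch R [0.4878 0.0424 0.058 ]
scene notch L [0.4864 0.0801 0.058 ]
scene rim/blkL [0.4789 0.1482 0.06  ]
side blkR front 0.321 6.87
side lid FR 0.3148 6.89
side lid BR 0.314 6.9
scene blkR front 0.3216 6.37
scene lid FR 0.3108 6.64
scene lid BR 0.3141 6.92
battery top [0.55497607 0.33723696 0.07      ]
battery scene [0.56443615 0.33433797 0.07      ]
bottle cap side [ 0.69877634 -0.15630669  0.16      ] [ 0.70320351 -0.16206423  0.16      ]
```

```bash
python3 - <<'E'
from h import *
from rig import monitor
s=monitor.read_state(); M=R.from_rotvec(s['eef_rot']).as_matrix(); print(M.round(3))
th=np.radians(6.75); print('target jaw dir',-np.sin(th),np.cos(th))
a=np.degrees(np.arctan2(M[1,0],M[0,0])); print('jaw angle',a,'need',96.75-a,'or',-83.25-a)
E
```

```text
[[ 0.451 -0.001  0.893]
 [-0.893  0.001  0.451]
 [-0.002 -1.    -0.   ]]
target jaw dir -0.11753739745783764 0.9930684569549263
jaw angle -63.19596441146179 need 159.94596441146177 or -20.054035588538213
```

```bash
python3 -m handwheel '[{"offset":[0.02,0.035,0],"yaw":-0.035,"fingers":0},{"offset":[0.02,0.035,0],"yaw":-0.035,"fingers":0},{"offset":[0.02,0.035,0],"yaw":-0.035,"fingers":0},{"offset":[0.02,0.035,0],"yaw":-0.035,"fingers":0},{"offset":[0.02,0.035,0],"yaw":-0.035,"fingers":0},{"offset":[0.02,0.035,0],"yaw":-0.035,"fingers":0},{"offset":[0.02,0.035,0],"yaw":-0.035,"fingers":0},{"offset":[0.02,0.035,0],"yaw":-0.035,"fingers":0},{"offset":[0.02,0.035,0],"yaw":-0.035,"fingers":0},{"offset":[0.02,0.035,0],"yaw":-0.035,"fingers":0}]'; python3 -m handwheel '[{"offset":[0,0.038,0],"yaw":0,"fingers":0},{"offset":[0,0.038,0],"yaw":0,"fingers":0},{"offset":[0,0.038,0],"yaw":0,"fingers":0},{"offset":[0,0.038,0],"yaw":0,"fingers":0},{"offset":[0,0.038,0],"yaw":0,"fingers":0},{"offset":[0,0.038,0],"yaw":0,"fingers":0},{"offset":[0,0.038,0],"yaw":0,"fingers":0},{"offset":[0,0.038,0],"yaw":0,"fingers":0},{"offset":[0,0.038,0],"yaw":0,"fingers":0},{"offset":[0,0,0],"yaw":0,"fingers":0}]'
```

```text
t: 0.98
tcp_pos: [0.4823, -0.2059, 0.2452]
eef_rot: [-1.262, 1.123, -1.123]
ft_force: [1.2, -0.7, -0.1]
grip_width: 0.003
t: 1.82
tcp_pos: [0.48, 0.143, 0.2455]
eef_rot: [-1.264, 1.115, -1.111]
ft_force: [-1.5, 1.2, 1.1]
grip_width: -0.002
```

Now I'll look with the wrist and fixed cameras to cross-check the case and notch.

```bash
python3 - <<'E'
from h import *
from rig import monitor
import cv2
s=monitor.read_state(); im=imaging.snapshot('wrist'); cv2.imwrite('pics/wrist1.png',im[:,:,::-1])
np.savez('w1.npz',p=s['tcp_pos'],r=s['eef_rot']); M=R.from_rotvec(s['eef_rot']).as_matrix()
print(s['tcp_pos'],M.round(3), np.degrees(np.arctan2(M[1,0],M[0,0])),s['ft_force'])
E
```

```text
[0.48003487 0.14300608 0.24552126] [[ 0.129  0.     0.992]
 [-0.992  0.004  0.129]
 [-0.004 -1.     0.001]] -82.61662505083129 [-1.52509624  1.20353909  1.13134578]
```

View pics/wrist1.png

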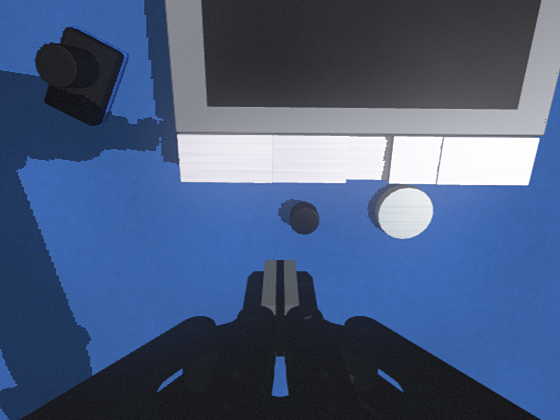

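The wrist view shows the rim between rows 135 and 185. The block/rim joints are at columns 272 and 437, and the notch runs from about column 346 to 390. Converting these to positions.

```bash
python3 - <<'E'
from h import *
import cv2
f=np.load('w1.npz'); M=R.from_rotvec(f['r']).as_matrix(); c=imaging.get_calibration('wrist'); m=c['mount']; Ki=np.linalg.inv(c['intrinsics'])
eye=f['p']+M@m[:3,3]
def P(u,v,z):
    q=Ki@[u,v,1]; d=M@m[:3,:3]@[q[0],-q[1],-q[2]]; return eye+d*(z-eye[2])/d[2]
A=P(180,183,.06);B=P(528.5,186,.06); mid=(A+B)/2; d=A-B; L=np.linalg.norm(d); y=d/L; th=np.degrees(np.arctan2(-d[0],d[1])); x=np.array([y[1],-y[0],0])
print('L',L,'th',th,'mid',mid,'rim_mid',mid+.022*x)
for l,u,v,z in(('blkL/rim',272,183,.06),('notchL',346.5,182,.058),('notchR',390,185,.058),('rim/blkR',437,185,.06),('lidFL',176,133,.067),('lidFR',545,136,.067)):
    p=P(u,v,z); print(l,p.round(4),'case y',((p-mid)@y).round(4),'x',((p-mid)@x-.11).round(4))
# finger tip rough width
g=cv2.imread('pics/wrist1.png'); cv2.imwrite('pics/w1z.png',cv2.resize(g[120:340,160:420],None,fx=2.7,fy=2.7,interpolation=cv2.INTER_CUBIC))
E
```

```text
L 0.31985022136304847 th 6.957960750473096 mid [0.48549791 0.07535344 0.06      ] rim_mid [0.50733589 0.07801854 0.06      ]
blkL/rim [0.4771 0.1503 0.06  ] case y 0.0754 x -0.1092
notchL [0.4864 0.0823 0.058 ] case y 0.0067 x -0.1082
notchR [0.4888 0.0419 0.058 ] case y -0.0336 x -0.1107
rim/blkR [ 4.949e-01 -1.000e-04  6.000e-02] case y -0.076 x -0.1098
lidFL [0.5124 0.2374 0.067 ] case y 0.1576 x -0.0637
lidFR [ 0.5507 -0.0764  0.067 ] case y -0.1585 x -0.0636
```

View pics/w1z.png

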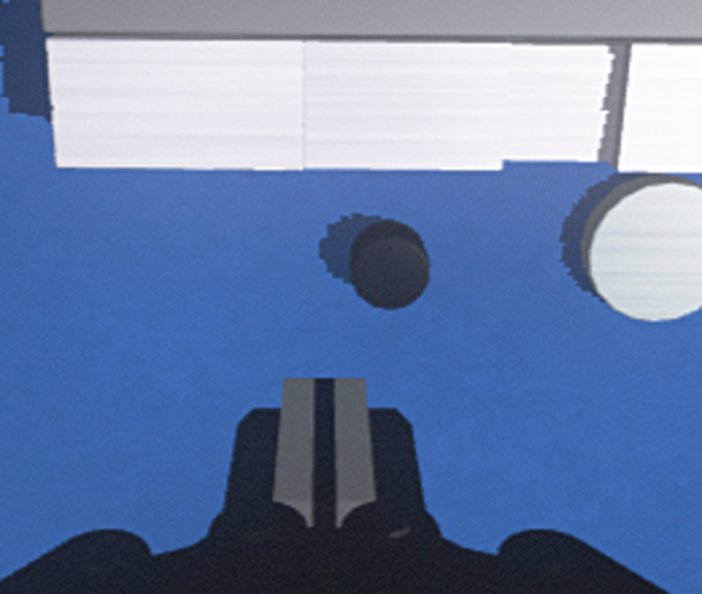

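```bash
python3 -m handwheel '[{"offset":[0.006,0.022,0],"yaw":0,"fingers":0},{"offset":[0.006,0.022,0],"yaw":0,"fingers":0},{"offset":[0,0,-0.038],"yaw":0,"fingers":0},{"offset":[0,0,-0.038],"yaw":0,"fingers":0},{"offset":[0,0,-0.038],"yaw":0,"fingers":0},{"offset":[0,0,-0.036],"yaw":0,"fingers":0},{"offset":[0,0,0],"yaw":0,"fingers":0},{"offset":[0,0,0],"yaw":0,"fingers":0},{"offset":[0,0,0],"yaw":0,"fingers":0}]'; python3 - <<'E'
from h import *
from rig import monitor
import cv2
s=monitor.read_state(); print(s['tcp_pos'],s['ft_force'])
for n in('wrist','side'):
    im=imaging.snapshot(n)[:,:,::-1]; cv2.imwrite(f'pics/{n}2.png',im if n=='wrist' else cv2.resize(im[120:380,130:430],None,fx=2.2,fy=2.2,interpolation=cv2.INTER_CUBIC))
E
```

```text
t: 2.62
tcp_pos: [0.495, 0.1781, 0.0972]
eef_rot: [-1.26, 1.121, -1.123]
ft_force: [0.6, 0.3, 0.9]
grip_width: -0.003
[0.49504573 0.17807809 0.09721418] [0.58480599 0.25268519 0.90686695]
```

View pics/wrist2.png

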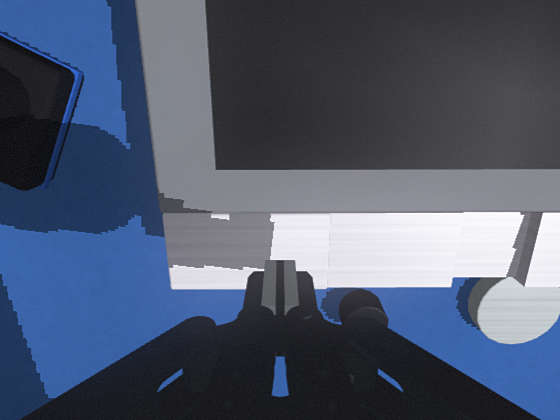

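View pics/side2.png

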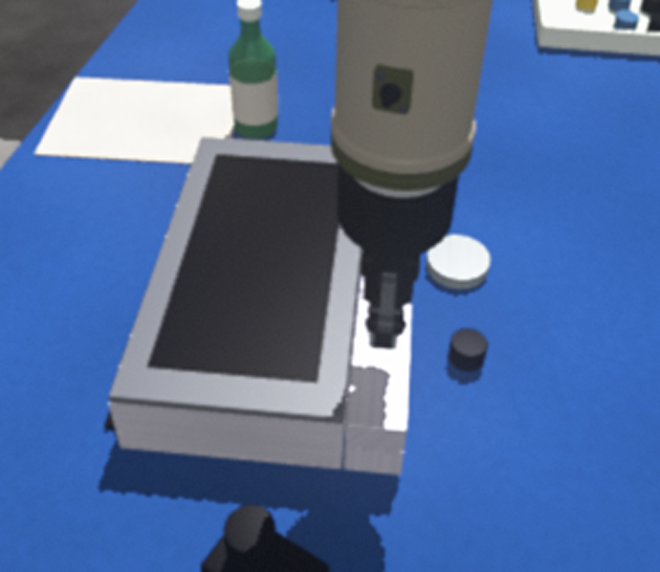

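Wrist and side views show the shut fingers hovering over the left block, centred across the rim, with the lid edge well clear. Descending to contact.

```bash
python3 -m handwheel '[{"offset":[-0.002,0,-0.01],"yaw":0,"fingers":0},{"offset":[0,0,-0.008],"yaw":0,"fingers":0},{"offset":[0,0,0],"yaw":0,"fingers":0},{"offset":[0,0,0],"yaw":0,"fingers":0}]'; python3 -m handwheel '[{"offset":[0,0,-0.002],"yaw":0,"fingers":0},{"offset":[0,0,0],"yaw":0,"fingers":0}]';python3 -m handwheel '[{"offset":[0,0,-0.0015],"yaw":0,"fingers":0},{"offset":[0,0,0],"yaw":0,"fingers":0}]'
```

```text
t: 3.05
tcp_pos: [0.4914, 0.178, 0.0768]
eef_rot: [-1.264, 1.123, -1.122]
ft_force: [0.1, -0.1, 0.4]
grip_width: -0.004
t: 3.22
tcp_pos: [0.4918, 0.1782, 0.0751]
eef_rot: [-1.263, 1.122, -1.122]
ft_force: [0.2, -1.0, 0.1]
grip_width: -0.003
t: 3.38
tcp_pos: [0.4921, 0.1783, 0.0742]
eef_rot: [-1.262, 1.121, -1.122]
ft_force: [-1.3, -0.3, 3.5]
grip_width: -0.003
```

```bash
python3 -m handwheel '[{"offset":[0,0,-0.001],"yaw":0,"fingers":0},{"offset":[0,0,0],"yaw":0,"fingers":0},{"offset":[0,0,0],"yaw":0,"fingers":0}]'
```

```text
t: 3.63
tcp_pos: [0.4921, 0.1784, 0.0741]
eef_rot: [-1.262, 1.121, -1.122]
ft_force: [-4.5, -1.9, 13.0]
grip_width: -0.004
```

```bash
python3 -m handwheel '[{"offset":[0.0007,-0.006,0],"yaw":0,"fingers":0},{"offset":[0.0007,-0.006,0],"yaw":0,"fingers":0},{"offset":[0.0007,-0.006,0],"yaw":0,"fingers":0}]'; python3 -m handwheel '[{"offset":[0.0007,-0.006,0],"yaw":0,"fingers":0},{"offset":[0.0007,-0.006,0],"yaw":0,"fingers":0},{"offset":[0.0007,-0.006,0],"yaw":0,"fingers":0}]';  python3 -m handwheel '[{"offset":[0.0007,-0.006,0],"yaw":0,"fingers":0},{"offset":[0.0007,-0.004,0],"yaw":0,"fingers":0},{"offset":[0,0,0],"yaw":0,"fingers":0}]'
```

```text
t: 3.88
tcp_pos: [0.4949, 0.1622, 0.0742]
eef_rot: [-1.259, 1.12, -1.12]
ft_force: [-0.9, 4.6, 6.3]
grip_width: 0.002
t: 4.13
tcp_pos: [0.4969, 0.1435, 0.0738]
eef_rot: [-1.26, 1.12, -1.121]
ft_force: [1.6, 0.2, 0.1]
grip_width: 0.002
t: 4.38
tcp_pos: [0.4975, 0.1306, 0.0725]
eef_rot: [-1.263, 1.123, -1.124]
ft_force: [-0.4, 0.1, 0.1]
grip_width: 0.003
```

Off the block (z dropped, force zero). Lowering on to the plain rim.

```bash
python3 -m handwheel '[{"offset":[0,0,-0.001],"yaw":0,"fingers":0},{"offset":[0,0,0],"yaw":0,"fingers":0}]'; python3 -m handwheel '[{"offset":[0,0,-0.0005],"yaw":0,"fingers":0},{"offset":[0,0,0],"yaw":0,"fingers":0},{"offset":[0,0,0],"yaw":0,"fingers":0}]'
```

```text
t: 4.55
tcp_pos: [0.4975, 0.1314, 0.0721]
eef_rot: [-1.263, 1.122, -1.123]
ft_force: [-1.6, -4.5, 6.7]
grip_width: -0.001
t: 4.8
tcp_pos: [0.4976, 0.1314, 0.0721]
eef_rot: [-1.263, 1.122, -1.124]
ft_force: [-4.5, -4.8, 11.9]
grip_width: 0.004
```

```bash
python3 -m handwheel '[{"offset":[0.0008,-0.006,0],"yaw":0,"fingers":0},{"offset":[0.0008,-0.006,0],"yaw":0,"fingers":0},{"offset":[0.0008,-0.006,0],"yaw":0,"fingers":0},{"offset":[0.0007,-0.006,0],"yaw":0,"fingers":0}]'; python3 -m handwheel '[{"offset":[0.0007,-0.006,0],"yaw":0,"fingers":0},{"offset":[0.0007,-0.006,0],"yaw":0,"fingers":0},{"offset":[0.0007,-0.006,0],"yaw":0,"fingers":0}]';  python3 -m handwheel '[{"offset":[0.0006,-0.005,0],"yaw":0,"fingers":0},{"offset":[0,0,0],"yaw":0,"fingers":0}]'
```

```text
t: 5.13
tcp_pos: [0.5012, 0.11, 0.0721]
eef_rot: [-1.26, 1.12, -1.12]
ft_force: [-0.4, 3.6, 5.5]
grip_width: 0.002
t: 5.38
tcp_pos: [0.5033, 0.092, 0.0722]
eef_rot: [-1.26, 1.12, -1.12]
ft_force: [-1.5, 4.2, 5.5]
grip_width: 0.002
t: 5.55
tcp_pos: [0.5041, 0.0859, 0.0721]
eef_rot: [-1.26, 1.121, -1.122]
ft_force: [1.3, -0.2, 5.9]
grip_width: 0.003
```

```bash
python3 -m handwheel '[{"offset":[0.0006,-0.005,0],"yaw":0,"fingers":0},{"offset":[0,0,0],"yaw":0,"fingers":0}]'; python3 -m handwheel '[{"offset":[0.0006,-0.005,0],"yaw":0,"fingers":0},{"offset":[0,0,0],"yaw":0,"fingers":0}]';  python3 -m handwheel '[{"offset":[0.0006,-0.005,0],"yaw":0,"fingers":0},{"offset":[0,0,0],"yaw":0,"fingers":0},{"offset":[0,0,0],"yaw":0,"fingers":0}]'
```

```text
t: 5.72
tcp_pos: [0.5046, 0.0811, 0.072]
eef_rot: [-1.261, 1.121, -1.121]
ft_force: [-0.9, 1.5, 6.7]
grip_width: 0.001
t: 5.88
tcp_pos: [0.5045, 0.0744, 0.0711]
eef_rot: [-1.263, 1.122, -1.123]
ft_force: [-0.5, -1.1, 0.7]
grip_width: -0.0
t: 6.13
tcp_pos: [0.5049, 0.0695, 0.071]
eef_rot: [-1.263, 1.123, -1.123]
ft_force: [1.0, 0.9, -0.6]
grip_width: 0.001
```

The finger dropped off the plain rim where the cameras put the notch. I'll centre and press.

```bash
python3 -m handwheel '[{"offset":[0,-0.0045,0],"yaw":0,"fingers":0},{"offset":[0,0,-0.003],"yaw":0,"fingers":0},{"offset":[0,0,-0.002],"yaw":0,"fingers":0},{"offset":[0,0,0],"yaw":0,"fingers":0}]'; python3 -m handwheel '[{"offset":[0,0,-0.0015],"yaw":0,"fingers":0},{"offset":[0,0,-0.001],"yaw":0,"fingers":0},{"offset":[0,0,-0.001],"yaw":0,"fingers":0}]';  python3 -m handwheel '[{"offset":[0,0,-0.001],"yaw":0,"fingers":0},{"offset":[0,0,-0.001],"yaw":0,"fingers":0},{"offset":[0,0,0],"yaw":0,"fingers":0}]'
```

```text
t: 6.47
tcp_pos: [0.5046, 0.0655, 0.0656]
eef_rot: [-1.263, 1.123, -1.122]
ft_force: [0.6, 0.2, -0.8]
grip_width: 0.001
t: 6.72
tcp_pos: [0.5051, 0.0658, 0.063]
eef_rot: [-1.263, 1.122, -1.122]
ft_force: [-2.7, 0.1, 5.1]
grip_width: -0.002
t: 6.97
tcp_pos: [0.5051, 0.0658, 0.0608]
eef_rot: [-1.262, 1.122, -1.122]
ft_force: [-2.1, 0.7, 2.2]
grip_width: -0.002
```

```bash
python3 -m handwheel '[{"offset":[0,0,-0.001],"yaw":0,"fingers":0},{"offset":[0,0,-0.001],"yaw":0,"fingers":0},{"offset":[0,0,0],"yaw":0,"fingers":0}]'; python3 -m handwheel '[{"offset":[0,0,-0.001],"yaw":0,"fingers":0},{"offset":[0,0,0],"yaw":0,"fingers":0}]';  python3 -m handwheel '[{"offset":[0,0,-0.001],"yaw":0,"fingers":0},{"offset":[0,0,0],"yaw":0,"fingers":0}]'
```

```text
t: 7.22
tcp_pos: [0.5051, 0.0658, 0.0588]
eef_rot: [-1.262, 1.122, -1.122]
ft_force: [-0.4, 0.4, 3.9]
grip_width: -0.004
t: 7.38
tcp_pos: [0.5051, 0.0658, 0.0581]
eef_rot: [-1.263, 1.122, -1.122]
ft_force: [-3.4, 0.1, 6.7]
grip_width: -0.001
t: 7.55
tcp_pos: [0.5051, 0.0659, 0.058]
eef_rot: [-1.263, 1.121, -1.122]
ft_force: [-7.0, -0.3, 17.0]
grip_width: 0.004
```

z has stopped at 0.058 with the force rising to 17 N, so the catch is at its stop. I'll look before retreating.

```bash
python3 -m handwheel '[{"offset":[0,0,0],"yaw":0,"fingers":0},{"offset":[0,0,0],"yaw":0,"fingers":0}]'; python3 - <<'E'
from h import *
import cv2
im=imaging.snapshot('side')[:,:,::-1]; cv2.imwrite('pics/side3.png',cv2.resize(im[120:380,130:430],None,fx=2.2,fy=2.2,interpolation=cv2.INTER_CUBIC))
E
```

```text
t: 7.72
tcp_pos: [0.5051, 0.0659, 0.058]
eef_rot: [-1.263, 1.121, -1.122]
ft_force: [-8.0, -0.1, 17.0]
grip_width: -0.002
```

View pics/side3.png

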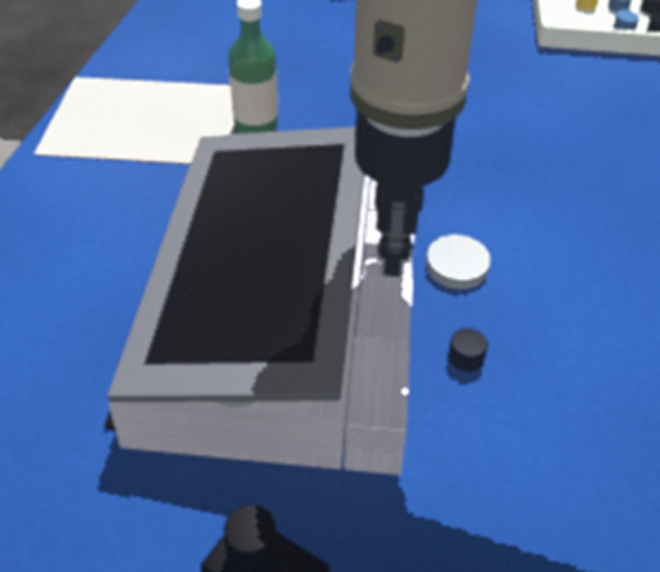

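The lid stands ajar behind the finger. I'll draw straight up, then slightly back.

```bash
python3 -m handwheel '[{"offset":[0,0,0.006],"yaw":0,"fingers":0},{"offset":[0,0,0.015],"yaw":0,"fingers":0},{"offset":[0,0,0.02],"yaw":0,"fingers":0},{"offset":[-0.005,0,0.03],"yaw":0,"fingers":0},{"offset":[-0.005,0,0.03],"yaw":0,"fingers":0},{"offset":[0,0,0.03],"yaw":0,"fingers":0},{"offset":[0,0,0.03],"yaw":0,"fingers":0},{"offset":[0,0,0],"yaw":0,"fingers":0},{"offset":[0,0,0],"yaw":0,"fingers":0},{"offset":[0,0,0],"yaw":0,"fingers":0}]'; python3 - <<'E'
from h import *
import cv2
im=imaging.snapshot('side')[:,:,::-1]; cv2.imwrite('pics/side4.png',cv2.resize(im[120:380,130:430],None,fx=2.2,fy=2.2,interpolation=cv2.INTER_CUBIC))
im=imaging.snapshot('scene')[:,:,::-1]; cv2.imwrite('pics/scene4.png',im)
im=imaging.snapshot('wrist')[:,:,::-1]; cv2.imwrite('pics/wrist4.png',im)
E
```

```text
t: 8.6
tcp_pos: [0.4949, 0.0654, 0.2172]
eef_rot: [-1.263, 1.122, -1.122]
ft_force: [-0.1, 0.2, -1.3]
grip_width: 0.0
```

View pics/side4.png

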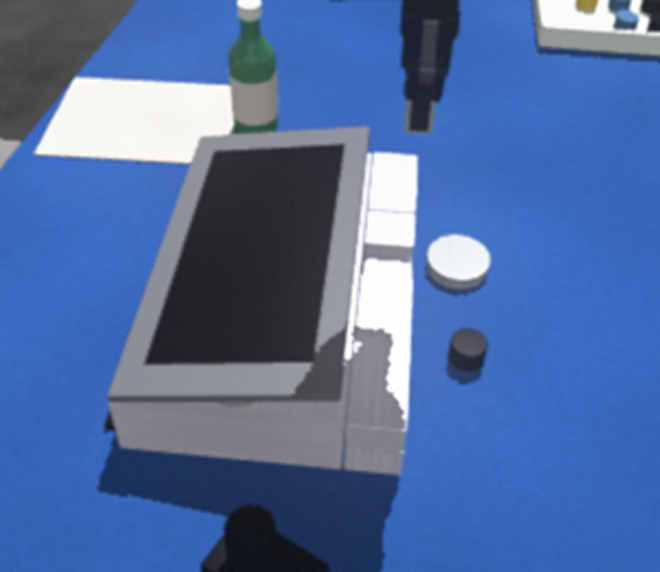

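View pics/scene4.png

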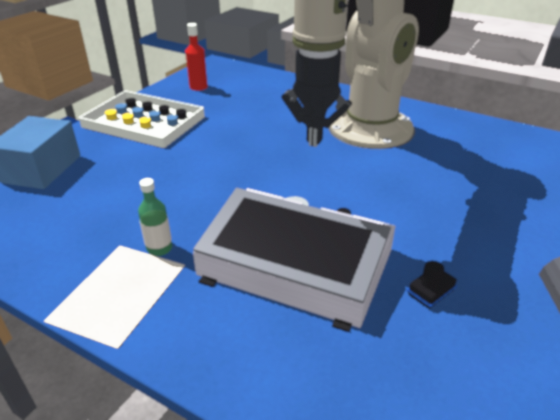

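View pics/wrist4.png

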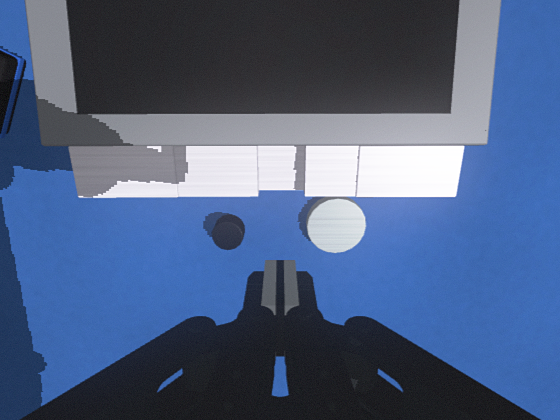

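The lid is ajar in all views and the gripper is clear at z 0.217. The bottle, disc, specimen and battery sit at the same pixels as before. Handing in.

```bash
python3 -c "
from rig import bot,monitor
print(monitor.read_state()['qvel'].round(4)); print(bot.hand_in())"
```

```text
[-0.0011  0.0014 -0.0017 -0.0044 -0.0021  0.0039 -0.0005]
the job is handed in; nothing more can be done
None
```

The case is unlatched: the lid is standing ajar, the finger is clear, and I handed the job in at about 8.8 s of the 54 s allowed. The hand-in gives no verdict, so what follows rests on my own readings.

- **Block:** the shut fingertips rested on the left block with up to 13 N.
- **Plain rim:** I swept the fingertips right, off the block. They hung just clear of the rim at first, so I lowered them about 1.5 mm on to it (about 12 N). The sweep along it stayed in contact at about 6 N.
- **Notch:** the force fell away near case y 0 mm, which fits the cameras. They put the notch's centre at about -11 mm (fixed cameras) and -13 mm (wrist camera), so I pressed at about -12 mm.
- **Catch:** I pressed until the height stopped changing at TCP z 0.058 m and the force rose to 17 N. That is 14 mm below the rim top, as expected for a catch fully down.
- **Final checks:** all views show the lid ajar and the gripper about 0.2 m above the bench, touching nothing. The bystanders looked unmoved by eye in the pictures. I did not measure the lid's angle.

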